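# Lock the bayonet lid on the insulated drum

## Robot

A 6-joint arm with a two-finger parallel gripper is mounted at the origin on the work surface. World frame = base frame: x ahead of the robot, y to its left, z up, the work surface at z = 0. Lengths are in m, angles in degrees, forces in N, time in s.
With the tool pointing down it reaches from about 0.3 to 0.75 m from the base axis. Payload 8.5 kg.
Tool frame: the origin (TCP) lies midway between the tips of the shut fingers; the grasp point (between the pads) lies 19 mm behind it (env.hold_point_z is the distance from the TCP to the grasp point, in m); z points along the fingers, y is the line along which they close (so a half turn about z gives the same grasp; the last joint's range is limited). The gripper opens to 85 mm and grips with 20 to 120 N. Pads are 22 mm wide; open, the fingers measure 114 mm over their backs; the gripper's body (76 mm by 85 mm) begins 54 mm behind the grasp point. The pads swing forward as they close: fully open they stand 13 mm farther back than shut.
Start: joints at [-80.059, 21.807, 74.336, -0, 83.858, -12.336], TCP at [0.208, -0.509, 0.231] pointing down, gripper open.
Joint ranges: [-178.18, 178.18], [-50.72, 133.34], [12.68, 142.11], [-81.47, 261.47], [9.98, 163.14], [-165.26, 165.26]. Speed limits (degrees/s): [136.94, 136.94, 180, 180, 180, 180].

## Interface

Orientations are given as a 3x3 rotation matrix whose columns are the frame's x, y, z axes.
In Python, from rig import observe, get_image, camera_info, env gives the robot as it stands.
- The arm moves only by the tool drive_tool, never from a script. Its arguments are lists of equal length, an entry for each row: "offset": the shift along the tool's x, y, z in units of 40 mm (1.0 is 40 mm), a list of three; "turn": the turn, a rotation vector about the tool's x, y, z in units of 6 degrees (1.0 is 6 degrees), a list of three; "hand": the opening, from 0 (shut) to 1 (fully open). A call has exactly 10 rows; each row shifts and turns the commanded pose from where the row before left it, along the tool's axes as they then stand; what a row does not reach is not made up. A row lasts 1/8 s, in which the tool goes at most 62.5 mm and 10.7 degrees, less where a joint would pass 70% of its speed; a pose out of reach is approached as far as the arm can. A call is refused whole if a number of a shift passes 1 or a number of a turn 1, either way. A call with a gripper value outside its range is refused whole. The fingers move at their own pace and stop on an object; "newtons" is the grip in N (left out, the last holds). Time passes only in rows, so rows that do not move let the fingers close, or fill a call up. It gives the time, the measured TCP pose, the force, the opening and the grip force at its end, in the units of the state.
- observe(): the state, without advancing time (a new reading comes with each control period).
- get_image(name): name is "side" or "top" or "wrist"; returns the picture (384x512x3 uint8, blue, green, red); there is no depth.
- camera_info(name): a dict with "fx", "fy", "cx", "cy" (pixels), "world_to_cam" (4x4, takes a point from world to camera coordinates). Camera axes: x right, y down, z forward; pixel columns grow to the right and rows downward; lengths in m; the calibration is good to about 2 mm. A picture is of the moment at which its call begins: read the wrist's pose just before it. camera_info takes no time and is no camera call; for the wrist camera it gives the pose at the moment of the call.
- env.close_job(): hands the job in; it is judged then, once.
The state is a dict: "time_s": time; "q": joint angles; "qvel": joint speeds; "joint_efforts": joint torques, N m; "position": TCP position; "tool_rot": TCP orientation; "ft_force": force on the tool from outside, world axes, zero at the start; "wrist_torque": the same for the moment, N m; "grip_width": finger opening in m; "gripper_force": force on a finger pad.
Only numpy, scipy, OpenCV 4.12 (cv2) and the standard library are available. Lean on these libraries where they do the work, as an engineer would, in place of code of your own. Each camera call takes 0.05 s, during which the arm holds its last target. There are 200 camera calls.

## Task

Close the steel drum with its own lid, the one with two side tabs and a bridge handle: set the tabs in the notches of the rim, push the lid down against the spring and give it a quarter turn clockwise to the stop so that it springs up locked, then let go. Leave the other things on the table where they are.

Things in the scene. Friction and masses are not known exactly. Their poses are not given: they have to be found in the camera images.
- lid_center (a point): The drum's lid, loose, 0.2-0.4 kg, flat on the table, right way up, 60 mm tall. Steel plate 112 mm across, 14 mm thick; two opposite tabs at its lower edge; black bridge handle in line with them. This point: on its axis, 30 mm above the underside. z up, x along the handle and through both tabs, y across. A half turn about z gives the same lid.
- lid_handle (a point): Middle of the lid's handle bar, on the lid's axis, 19 mm above the lid's centre point. The bar is 96 mm long (lid's x), 22 mm wide, 22 mm tall, on two legs that begin 34 mm from the axis, with 24 mm free between bar and plate: room for fingers on both sides of the bar.
- lid_tab (a point): Outer end of one of the lid's two tabs, 67 mm from the lid's axis along +x; the other is opposite. Each tab is 20 mm wide and 7 mm thick, flush with the plate's underside; this point is half-way up it.
- mouth (a point): Centre of the drum's mouth, level with the top of its rim. Insulated steel drum, 156 mm across, 150 mm tall, heavy, upright, does not move; two black side handles (at +y and -y) reach 103 mm from its axis. z up; x runs through the middles of two opposite notches in the rim. Opening 117 mm across. Lid centre point above this one: 30 mm if laid on the rim, 21-25 resting in the notches, 17 locked, 4 pushed to the bottom.
- notch (a point): Middle of one of the drum's two rim notches, 64 mm from the axis along the mouth's +x, at rim height; the other is opposite. Each is about 26 mm wide and reaches out to 71 mm from the axis. The tabs go straight down through the notches, either way round; they are below the rim, free to turn, when the lid's centre point is 4 to 11 mm above the mouth point.
- pocket (a point): Locking pocket under the rim, 64 mm from the axis, 80 degrees CLOCKWISE (from above) from the notch point, at rim height; another is opposite. Held down, the lid turns 80 degrees clockwise (anticlockwise is blocked) until its tabs lie under the pockets; the end stop is at about 84. Let go from 76 degrees on, the spring lifts the lid into the pockets and it cannot turn back.
- spring (a joint): Height of the sprung plate inside the mouth, m: 0 free (plate top 1 mm below the rim top), negative as it is pressed down, about -0.012 with the lid locked, -0.018 to -0.025 with the tabs below the rim. 600 N/m, so some 8 to 14 N to hold the lid down. The plate is 88 mm across and turns freely.
- pan_lid: bystander: plain round pan lid, steel, 124 mm across, 46 mm tall, with a round black knob and NO tabs (not the drum's lid); origin at the centre of its underside. Leave it.
- bamboo_tray: bystander: light wooden tray with four compartments, 200 x 180 x 45 mm; origin under its centre. Leave it.
- tape_roll: bystander: empty cardboard roll lying flat, 100 mm across, 45 mm tall; origin under its centre. Leave it.
- ladle: bystander: steel serving spoon about 200 mm long lying on the table, low; origin at its middle. Leave it.
- mug: bystander: white mug, 80 mm across, 80 mm tall; origin under its centre. Leave it.
- bottle: bystander: grey bottle, 68 mm across, 190 mm tall; origin under its centre. Leave it.
- jar: bystander: clear jar with white cap, 84 mm across, 90 mm tall; origin under its centre. Leave it.
There are look-alikes about, which are no part of the job. What is shaped like the part that bears lid_center but orange, pink or red is not meant.

How it is judged (in metres and radians):
On the way:
1. the lid is pressed down through the notches, its tabs below the rim, not yet turned far (z of lid_center in the frame of mouth below 0.0125 m and horizontal distance between lid_center and mouth below 0.006 m and angle between the x axis of lid_center and the x axis of mouth, either way round below 0.4 rad), for 0.03 s.
At the end, for the whole second after the job is handed in: the lid is locked in the drum's mouth: on its axis within 6 mm, turned at least 72 degrees from the notches, sprung up so that its reference point is 12.5 to 20.5 mm above the mouth's centre, level within 0.06 rad and at rest (horizontal distance between lid_center and mouth below 0.006 m and z of lid_center in the frame of mouth between 0.0125 and 0.0205 m and angle between the x axis of lid_center and the x axis of mouth, either way round above 1.25 rad and angle between lid_center's own z axis and vertical below 0.06 rad and velocity of joint spring between -0.01 and 0.01 m/s); the robot touches nothing.
It fails at once if another thing on the table is moved by more than 30 mm (distance of any of pan_lid, bamboo_tray, tape_roll, ladle, mug, bottle, jar from where it was at the start of the episode above 0.03 m).
It also fails if it takes over 48 s, if anything falls off the work surface, if the arm or the gripper's body presses on something with over 40 N, if the wrist force passes 120 N, or if a joint passes its speed limit or range.

## Working session

There is one attempt and no reset: what is moved stays moved. The work goes in short steps, Python scripts to look and compute and a tool call to move; the robot and the scene stay as the last step left them, time stands still between calls to the robot, and variables do not carry over. Pictures are saved under pics/ and viewed, at most 10 in all, crops included, and the job is handed in when it is done.

Besides the shell and the picture viewer there is one more tool, called after "Emit:" in YAML: its name, and indented under it one key for each argument. drive_tool: Moves the arm, as the interface text tells. Its arguments: {"type":"object","properties":{"offset":{"type":"array"},"turn":{"type":"array"},"hand":{"type":"array"},"newtons":{"type":"number"}},"required":["offset","turn","hand"]}

```bash
mkdir -p pics; python3 - <<'E'
from rig import *
import cv2,numpy as np
print(observe()); print(env.hold_point_z)
for n in("top","side"):
    im=get_image(n); cv2.imwrite(f"pics/{n}0.png",im); c=camera_info(n); print(n,c["fx"],c["cx"],c["cy"],np.array(c["world_to_cam"]).round(4).tolist())
E
```

```text
{'time_s': 0.0, 'q': array([-8.00588083e+01,  2.18409104e+01,  7.43860678e+01, -1.21075243e-03,
        8.38595371e+01, -1.23347909e+01]), 'qvel': array([-4.72882418e-05, -1.55336409e-02, -7.19970087e-02,  2.01353562e-02,
        2.32088634e-03,  5.34803210e-02]), 'joint_efforts': array([-2.37143986e-04, -4.48463452e+01, -2.31281233e+01, -1.17721388e-04,
        4.74688306e-03,  5.49489798e-06]), 'position': array([ 0.20843444, -0.50864045,  0.2307048 ]), 'tool_rot': array([[ 9.25367878e-01,  3.79070192e-01, -2.81372809e-04],
       [ 3.79070177e-01, -9.25366738e-01,  1.48367577e-03],
       [ 3.02044222e-04, -1.47960594e-03, -9.99998860e-01]]), 'ft_force': array([-0.48123174,  1.21144098, -1.01341796]), 'wrist_torque': array([ 0.00418764,  0.00682802, -0.05265529]), 'gripper_force': 0.0, 'grip_width': 0.08559932855916925}
0.0187
top 471.4415864301306 262.06956737178706 197.46762149024133 [[0.0727, -0.9974, 0.0007, -0.0582], [-0.9771, -0.0714, -0.2003, 0.4867], [0.1999, 0.0139, -0.9797, 1.7273], [0.0, 0.0, 0.0, 1.0]]
side 449.09003955581045 259.526178249969 197.96518307354646 [[0.9934, -0.1143, -0.0069, -0.4769], [-0.0759, -0.6125, -0.7868, 0.1157], [0.0857, 0.7822, -0.6171, 1.4193], [0.0, 0.0, 0.0, 1.0]]
```

View pics/top0.png

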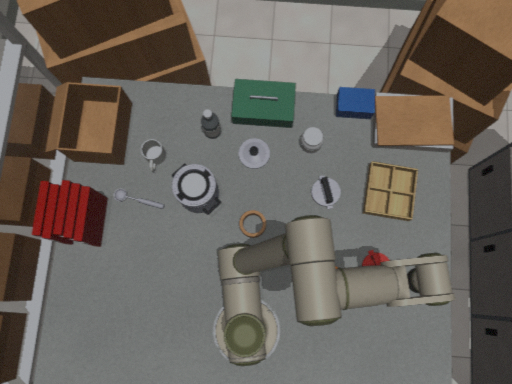

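View pics/side0.png

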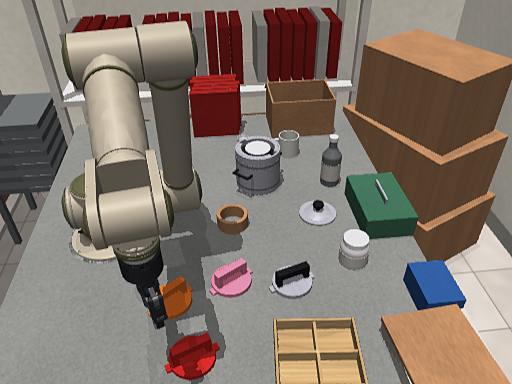

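Candidates for the lid:
- Steel lid with black bridge handle at top (326,191) / side (292,280). It has tabs, so this is my choice.
- Plain pan lid with knob at top (254,153) / side (318,211).
- Pink, orange and red look-alikes at side (232,278), (172,298) and (192,355).

The drum is at top (195,186) / side (258,165). I'll check the choice in one close crop.

```bash
cat > h.py <<'E'
from rig import *
import cv2,numpy as np
def ray(c,p,z):
    R=np.array(c["world_to_cam"]);t=R[:3,3];R=R[:3,:3]
    o=-R.T@t; d=R.T@np.array([(p[0]-c["cx"])/c["fx"],(p[1]-c["cy"])/c["fy"],1])
    return o+d*(z-o[2])/d[2]
E
python3 - <<'E'
from h import *
im=cv2.imread("pics/top0.png"); s=cv2.imread("pics/side0.png")
c=camera_info("top"); 
f=lambda x:cv2.resize(x,(400,400),interpolation=cv2.INTER_CUBIC)
a=np.hstack([f(im[161:221,296:356]),f(im[156:216,165:225])])
cv2.imwrite("pics/crop1.png",a)
# handle mask (black) on lid
g=im.max(2).astype(int)
m=np.zeros_like(im[:,:,0]); m[165:217,300:350]=(g[165:217,300:350]<60)*255
n,l,st,ce=cv2.connectedComponentsWithStats(m); k=1+np.argmax(st[1:,4]); 
r=cv2.minAreaRect(np.argwhere(l==k)[:,::-1].astype(np.float32)); print(ce[k],st[k],r)
print("handle",ray(c,ce[k],0.055))
ys,xs=np.where(l==k);v=cv2.fitLine(np.c_[xs,ys].astype(np.float32),2,0,.01,.01).ravel();d=ray(c,ce[k]+30*v[:2],.055)-ray(c,ce[k],.055);print("hand dir",np.degrees(np.arctan2(d[1],d[0])))
print("mouth~",ray(c,(194,185),0.15))
E
```

```text
[326.39849624 189.67669173] [321 177  11  26 133] ((326.0882263183594, 189.8529510498047), (24.981168746948242, 6.063390254974365), 75.96376037597656)
handle [ 0.53602865 -0.26239435  0.055     ]
hand dir -163.24996694377785
mouth~ [0.49670018 0.22151506 0.15      ]
```

View pics/crop1.png

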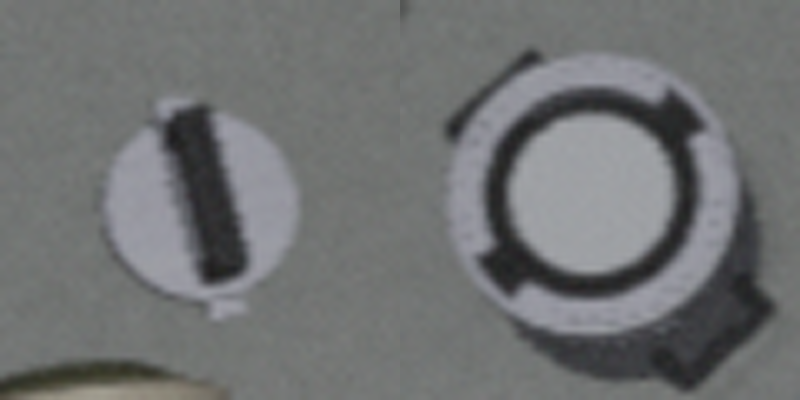

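The crop confirms it: the lid at top (326,190) has two tabs in line with its black bridge handle. The drum's notches are at top (207,174) and (180.5,196), so mouth x is about -50°. I'll move above the lid.

Emit:
drive_tool:
  offset:
    - [0.99,-0.26,0]
    - [0.99,-0.26,0]
    - [0.99,-0.26,0]
    - [0.99,-0.26,0]
    - [0.99,-0.26,0]
    - [0.99,-0.26,0]
    - [0.99,-0.26,0]
    - [0.99,-0.26,0]
    - [0.99,-0.26,0]
    - [0.99,-0.26,0]
  turn:
    - [0,0,0]
    - [0,0,0]
    - [0,0,0]
    - [0,0,0]
    - [0,0,0]
    - [0,0,0]
    - [0,0,0]
    - [0,0,0]
    - [0,0,0]
    - [0,0,0.88]
  hand: [1,1,1,1,1,1,1,1,1,1]

```text
time_s: 1.35
position: [0.5364, -0.2616, 0.231]
tool_rot: [[0.957, 0.29, -0.001], [0.29, -0.957, 0.0], [-0.0, -0.001, -1.0]]
ft_force: [0.6, -1.1, 0.1]
grip_width: 0.0854
gripper_force: 0.0
```

```bash
python3 - <<'E'
from h import *
o=observe(); c=camera_info("wrist"); im=get_image("wrist"); cv2.imwrite("pics/w1.png",im)
print(o["time_s"],o["position"],o["tool_rot"].round(3).tolist(),o["q"].round(1)); R=np.array(c["world_to_cam"]);print(R.round(3).tolist(),c["fx"],c["cx"],c["cy"], -R[:3,:3].T@R[:3,3])
E
```

```text
1.35 [ 0.53639736 -0.26157447  0.23096193] [[0.957, 0.29, -0.001], [0.29, -0.957, 0.0], [-0.0, -0.001, -1.0]] [-37.4  26.6  66.5  -0.   86.9  35.8]
[[0.29, -0.957, -0.001, -0.406], [-0.915, -0.277, 0.293, 0.381], [-0.281, -0.084, -0.956, 0.508], [0.0, 0.0, 0.0, 1.0]] 280.68757417207394 256.90569754237634 192.13738158673763 [ 0.60895816 -0.2403881   0.37374394]
```

View pics/w1.png

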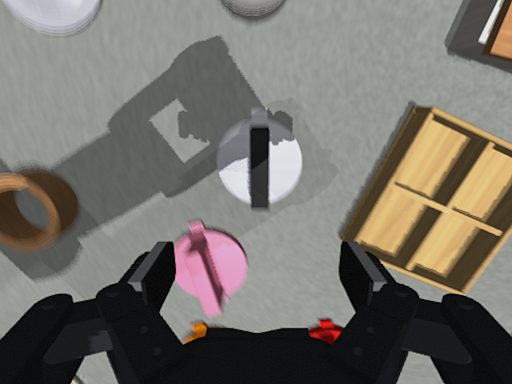

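The wrist view shows the chosen lid at (260,162), with its handle bar running from (260,125) to (260,208) and parallel to the image columns. The pink lid is at (210,265). I'll work out the fine offset.

```bash
python3 - <<'E'
from h import *
im=cv2.imread("pics/w1.png"); c=camera_info("wrist"); o=observe()
g=im.max(2); m=np.zeros_like(g); m[100:225,230:300]=(g[100:225,230:300]<45)*255
n,l,st,ce=cv2.connectedComponentsWithStats(m); k=1+np.argmax(st[1:,4]); print(st[k],ce[k])
print(cv2.minAreaRect(np.argwhere(l==k)[:,::-1].astype(np.float32)))
w=np.where(l==k)
for y in range(st[k][1],st[k][1]+st[k][3],8):
    x=np.where(l[y]==k)[0]; print(y,x.min(),x.max(),end=' | ')
hs=cv2.cvtColor(im,cv2.COLOR_BGR2HSV); 
T=o["tool_rot"]; P=o["position"]
for p,z in(((259.5,126),.06),((259.5,153),.06),((259.5,(208)),.049),(tuple(ce[k]),.058),((210,265),.014),((198,224),.06),((210,310),.06),((244,265),.014),((220,320),0.)):
    q=ray(c,p,z); print(p,q.round(4),(T.T@(q-P))[:2].round(4))
E
```

```text
[251 128  18  43 648] [258.84104938 146.18981481]
((259.5, 149.0), (16.999996185302734, 41.99999237060547), 0.0)
128 252 267 | 136 251 268 | 144 251 267 | 152 251 267 | 160 251 267 | 168 251 267 | (259.5, 126) [ 0.5928 -0.2455  0.06  ] [0.0549 0.0033]
(259.5, 153) [ 0.5646 -0.2541  0.06  ] [0.0253 0.0033]
(259.5, 208) [ 0.498  -0.2744  0.049 ] [-0.0443  0.0036]
(np.float64(258.84104938271605), np.float64(146.1898148148148)) [ 0.5714 -0.2513  0.058 ] [0.0327 0.0026]
(210, 265) [ 0.3805 -0.2351  0.014 ] [-0.1454 -0.068 ]
(198, 224) [ 0.4606 -0.2079  0.06  ] [-0.0608 -0.0709]
(210, 310) [ 0.3436 -0.2519  0.06  ] [-0.1856 -0.0626]
(244, 265) [ 0.3949 -0.2824  0.014 ] [-0.1454 -0.0185]
(220, 320) [ 0.2781 -0.2748  0.    ] [-0.255  -0.0595]
```

Emit:
drive_tool:
  offset:
    - [0.15,0.08,0.4]
    - [0,0,0.8]
    - [0,0,0.8]
    - [0,0,0.8]
    - [0,0,0.8]
    - [0,0,0.7]
    - [0,0,0.5]
    - [0,0,0.23]
    - [0,0,0]
    - [0,0,0]
  turn:
    - [0,0,0]
    - [0,0,0]
    - [0,0,0]
    - [0,0,0]
    - [0,0,0]
    - [0,0,0]
    - [0,0,0]
    - [0,0,0]
    - [0,0,0]
    - [0,0,0]
  hand: [1,1,1,1,1,1,1,1,0.5,0]
  newtons: 90

```text
time_s: 2.65
position: [0.5424, -0.2643, 0.0308]
tool_rot: [[0.956, 0.292, 0.001], [0.292, -0.956, -0.001], [0.001, 0.001, -1.0]]
ft_force: [-0.0, -0.3, 0.5]
grip_width: 0.0519
gripper_force: 0.0
```

Emit:
drive_tool:
  offset:
    - [0,0,0]
    - [0,0,0]
    - [0,0,0]
    - [0,0,0]
    - [0,0,-0.3]
    - [0,0,-0.8]
    - [0,0,-1]
    - [0,0,-1]
    - [0,0,-1]
    - [0,0,-0.9]
  turn:
    - [0,0,0]
    - [0,0,0]
    - [0,0,0]
    - [0,0,0]
    - [0,0,0]
    - [0,0,0]
    - [0,0,0]
    - [0,0,0]
    - [0,0,0]
    - [0,0,0]
  hand: [0,0,0,0,0,0,0,0,0,0]
  newtons: 90

```text
time_s: 3.9
position: [0.5419, -0.2636, 0.2319]
tool_rot: [[0.956, 0.292, 0.0], [0.292, -0.956, -0.0], [0.0, 0.0, -1.0]]
ft_force: [0.3, 0.2, -3.6]
grip_width: 0.021
gripper_force: 88.2
```

Emit:
drive_tool:
  offset:
    - [0.3,-0.6,-0.3]
    - [0.45,-0.99,-0.3]
    - [0.45,-0.99,-0.3]
    - [0.45,-0.99,0]
    - [0.45,-0.99,0]
    - [0.45,-0.99,0]
    - [0.45,-0.99,0]
    - [0.45,-0.99,0]
    - [0.47,-0.97,0]
    - [0,0,0]
  turn:
    - [0,0,0]
    - [0,0,0]
    - [0,0,0]
    - [0,0,0]
    - [0,0,0]
    - [0,0,0]
    - [0,0,0]
    - [0,0,0]
    - [0,0,0]
    - [0,0,-0.8]
  hand: [0,0,0,0,0,0,0,0,0,0]

```text
time_s: 5.15
position: [0.5922, 0.11, 0.266]
tool_rot: [[0.926, 0.377, -0.001], [0.377, -0.926, 0.001], [-0.001, -0.001, -1.0]]
ft_force: [0.1, -0.6, -3.1]
grip_width: 0.0206
gripper_force: 88.7
```

Emit:
drive_tool:
  offset:
    - [0,0,0]
    - [0,0,0]
    - [0,0,0]
    - [0,0,0]
    - [0,0,0]
    - [0,0,0]
    - [0,0,0]
    - [0,0,0]
    - [0,0,0]
    - [0,0,0]
  turn:
    - [0,0,-1]
    - [0,0,-1]
    - [0,0,-1]
    - [0,0,-1]
    - [0,0,-1]
    - [0,0,-1]
    - [0,0,-1]
    - [0,0,-1]
    - [0,0,-1]
    - [0,0,-1]
  hand: [0,0,0,0,0,0,0,0,0,0]

```text
time_s: 6.4
position: [0.5923, 0.1071, 0.2662]
tool_rot: [[0.139, 0.99, -0.001], [0.99, -0.139, -0.0], [-0.0, -0.001, -1.0]]
ft_force: [-0.3, -0.5, -3.2]
grip_width: 0.0203
gripper_force: 88.6
```

Emit:
drive_tool:
  offset:
    - [0,0,0]
    - [0,0,0]
    - [0,0,0]
    - [0,0,0]
    - [0,0,0]
    - [0,0,0]
    - [0,0,0]
    - [0,0,0]
    - [0,0,0]
    - [0,0,0]
  turn:
    - [0,0,-1]
    - [0,0,-1]
    - [0,0,-1]
    - [0,0,-1]
    - [0,0,-1]
    - [0,0,-1]
    - [0,0,-1]
    - [0,0,-1]
    - [0,0,0]
    - [0,0,0]
  hand: [0,0,0,0,0,0,0,0,0,0]

```text
time_s: 7.65
position: [0.5926, 0.1071, 0.2662]
tool_rot: [[-0.639, 0.77, -0.0], [0.77, 0.639, -0.0], [0.0, -0.0, -1.0]]
ft_force: [0.7, -0.2, -3.0]
grip_width: 0.0205
gripper_force: 88.6
```

```bash
python3 - <<'E'
from h import *
o=observe(); c=camera_info("wrist"); im=get_image("wrist"); cv2.imwrite("pics/w2.png",im)
import pickle; t=get_image("top"); cv2.imwrite("pics/t2.png",t); pickle.dump((o,c,camera_info("top")),open("w2.pkl","wb"))
print(o["time_s"],o["position"],o["tool_rot"].round(3).tolist(),o["q"].round(1))
E
```

```text
7.65 [0.59256293 0.10709368 0.26618096] [[-0.639, 0.77, -0.0], [0.77, 0.639, -0.0], [0.0, -0.0, -1.0]] [ -1.   26.1  61.6  -0.   92.3 -40.7]
```

View pics/w2.png

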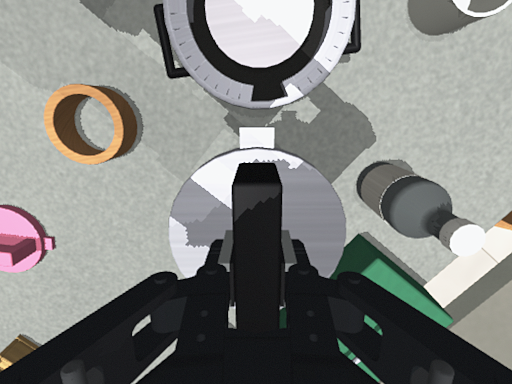

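The wrist view shows the drum's near notch at about (268,92) and the held lid level in the grip, with its tab end at (257,127). Next I'll measure the mouth and the held lid by ray casting.

```bash
cat > m.py <<'E'
from h import *
import pickle
from scipy.optimize import least_squares
def circ(P,r=None):
    f=lambda v:np.hypot(P[:,0]-v[0],P[:,1]-v[1])-(v[2] if r is None else r)
    s=least_squares(f,[*P.mean(0),.05],loss="soft_l1",f_scale=.001); return s.x.round(4),np.std(f(s.x)).round(4)
def pts(c,m,z): 
    cs,_=cv2.findContours(m,cv2.RETR_LIST,cv2.CHAIN_APPROX_NONE)
    return [(k[:,0],np.array([ray(c,p,z)[:2] for p in k[:,0]])) for k in cs if len(k)>25]
def comp(m,x,y):
    n,l=cv2.connectedComponents(m); return ((l==l[y,x])*255).astype(np.uint8)
E
python3 - <<'E'
from m import *
o,cw,ct=pickle.load(open("w2.pkl","rb")); T=o["tool_rot"];P=o["position"]
# top: dark ring
im=cv2.resize(cv2.imread("pics/top0.png")[150:225,160:230],None,fx=8,fy=8,interpolation=cv2.INTER_CUBIC)
g=im.max(2); m=((g<100)*255).astype(np.uint8); m=comp(m,*[int(v) for v in ((194.0-160)*8+0, (200.5-150)*8)]) 
for px,_ in pts(ct,m,.15):
    p=(px+.5)/8-.5+[160,150]; Q=np.array([ray(ct,a,.15)[:2] for a in p]); c,s=circ(Q); print("top",len(p),c,s)
    d=np.hypot(*(Q-c[:2]).T); k=d>.064
    if c[2]>.05 and k.any():
        v=Q[k]-c[:2]; a=np.arctan2(v[:,1],v[:,0]); print(" notch ang",np.degrees(np.angle(np.exp(2j*a).mean())/2),k.sum())
# wrist ring
im=cv2.imread("pics/w2.png"); g=im.max(2); print(g[85,240:300:6], g[40:110:5,268])
m=((g<60)*255).astype(np.uint8); m[112:]=0; m=comp(m,268,85)
y,x=np.where(m>0); print(x.min(),x.max(),y.max())
for px,_ in pts(cw,m,.15):
    k=(px[:,1]>1); px=px[k]; Q=np.array([ray(cw,a,.15)[:2] for a in px])
    # inner: scan along columns -> bottom of plate
    c,s=circ(Q); print("w contour",len(px),c,s)
pl=np.array([(x,np.where(m[:,x]>0)[0].min()) for x in range(205,330) if m[:,x].any() and np.where(m[:,x]>0)[0].min()>5])
Q=np.array([ray(cw,a,.149)[:2] for a in pl]); print("plate free",circ(Q),"r44",circ(Q,.044))
ou=np.array([(x,np.where(m[:,x]>0)[0].max()) for x in range(205,330) if m[:,x].any() and not 246<x<292])
Q=np.array([ray(cw,a,.15)[:2] for a in ou]); print("open free",circ(Q),"r58.5",circ(Q,.0585))
print("notch bottom row",[(int(y),np.where(m[y])[0].min(),np.where(m[y])[0].max()) for y in (84,88,92,96,99,101)])
E
```

```text
top 568 [0.4983 0.2243 0.045 ] 0.0003
top 824 [0.4987 0.2244 0.0577] 0.0047
 notch ang -43.36337160002113 147
[185 199 130  29  30  30  29  64 249 203] [235 234 234 234 237 245  29  31  30  31  30  30  54 172]
190 331 100
w contour 431 [0.5029 0.2186 0.0516] 0.0076
plate free (array([0.499 , 0.2233, 0.0443]), np.float64(0.0002)) r44 (array([0.4992, 0.2231, 0.05  ]), np.float64(0.0002))
open free (array([0.5004, 0.2213, 0.055 ]), np.float64(0.0005)) r58.5 (array([0.4969, 0.2242, 0.05  ]), np.float64(0.0011))Traceback (most recent call last):
  File "<stdin>", line 23, in <module>
    return umr_minimum(a, axis, None, out, keepdims, initial, where)
ValueError: zero-size array to reduction operation minimum which has no identity
```

```bash
python3 - <<'E'
from m import *
o,cw,ct=pickle.load(open("w2.pkl","rb")); T=o["tool_rot"];P=o["position"]
M=np.array([.4990,.2235])
im=cv2.imread("pics/w2.png"); g=im.max(2)
m=((g<60)*255).astype(np.uint8); m[112:]=0; m=comp(m,268,85)
for y in (84,87,90,93,96,98):
    r=np.where(m[y])[0]; r=r[(r>235)&(r<310)]
    a,b=(ray(cw,(e,y),.15)[:2] for e in (r.min()-.5,r.max()+.5)); v=(a+b)/2-M
    print(y,r.min(),r.max(),"w",np.hypot(*(a-b)).round(4),"r",np.hypot(*v).round(4),"ang",np.degrees(np.arctan2(v[1],v[0])).round(2))
# held lid: tab
zt=P[2]-.0308
print("tab rows:")
for y in (129,132,136,140,144):
    row=g[y,225:290].astype(int); d=np.diff(row); print(y,225+d.argmax()+.5,225+d.argmin()+.5)
print(g[118:160,250], g[118:160,264])
# plate rim edges per row
for y in (190,200,210,220,230):
    l=g[y,150:200].astype(int);r=g[y,320:370].astype(int); print(y,150+np.abs(np.diff(l)).argmax(),320+np.abs(np.diff(r)).argmax())
for p,z in (((257,127),zt+.007),((257,148.5),zt+.014),((170,218),zt+.014),((345,218),zt+.014)):
    q=ray(cw,p,z); print(p,(T.T@(q-P))[:2].round(4))
print("head",np.degrees(np.arctan2(T[1,0],T[0,0])))
E
```

```text
84 251 280 w 0.0259 r 0.0574 ang -44.67
87 254 281 w 0.0242 r 0.06 ang -43.24
90 253 282 w 0.0261 r 0.0624 ang -43.49
93 253 283 w 0.027 r 0.0649 ang -43.34
96 252 283 w 0.028 r 0.0673 ang -43.95
98 252 276 w 0.0219 r 0.0687 ang -46.63
tab rows:
129 238.5 274.5
132 238.5 274.5
136 239.5 274.5
140 239.5 273.5
144 239.5 273.5
[116 117 118 121 121 120 115 112  87 195 255 251 249 249 249 249 249 249
 249 249 249 249 249 248 248 248 249 251 255 227  58 169 250 250 249 248
 249 249 249 249 248 248] [114 114 115 118 118 115 111 107  87 199 255 251 249 249 249 249 249 249
 249 249 249 249 249 249 249 249 249 251 255 233  57 162 247 249 248 247
 247 247 248 248 249 246]
190 178 356
200 172 361
210 170 343
220 175 345
230 185 345
(257, 127) [0.0623 0.0006]
(257, 148.5) [0.0508 0.0006]
(170, 218) [ 0.0084 -0.0527]
(345, 218) [0.0084 0.0544]
head 129.68370229002397
```

Emit:
drive_tool:
  offset:
    - [0.4,0,0]
    - [0.7,0.01,0]
    - [0.8,0.01,0]
    - [0.8,0.01,0]
    - [0.7,0,0]
    - [0.46,0,0]
    - [0,0,0]
    - [0,0,0.5]
    - [0,0,0.8]
    - [0,0,0.6]
  turn:
    - [0,0,0]
    - [0,0,0]
    - [0,0,0]
    - [0,0,0]
    - [0,0,0]
    - [0,0,0]
    - [0,0,-0.57]
    - [0,0,-0.57]
    - [0,0,0]
    - [0,0,0]
  hand: [0,0,0,0,0,0,0,0,0,0]

```text
time_s: 9.0
position: [0.4943, 0.2266, 0.189]
tool_rot: [[-0.727, 0.687, -0.001], [0.687, 0.727, -0.0], [0.0, -0.001, -1.0]]
ft_force: [-0.3, -0.6, -3.6]
grip_width: 0.0207
gripper_force: 88.7
```

```bash
python3 - <<'E'
from m import *
o=observe(); c=camera_info("wrist"); im=get_image("wrist"); cv2.imwrite("pics/w3.png",im); s=get_image("side"); t=get_image("top")
f=lambda a:cv2.resize(a,(288,300),interpolation=cv2.INTER_CUBIC)
cv2.imwrite("pics/c3.png",np.hstack([cv2.resize(im[:300],(512,300)),f(s[100:200,210:306])])); pickle.dump((o,c),open("w3.pkl","wb"))
T=o["tool_rot"]; print(o["time_s"],o["position"],np.degrees(np.arctan2(T[1,0],T[0,0])))
E
```

```text
9.0 [0.49431281 0.22664789 0.18901455] 136.6203363868992
```

View pics/c3.png

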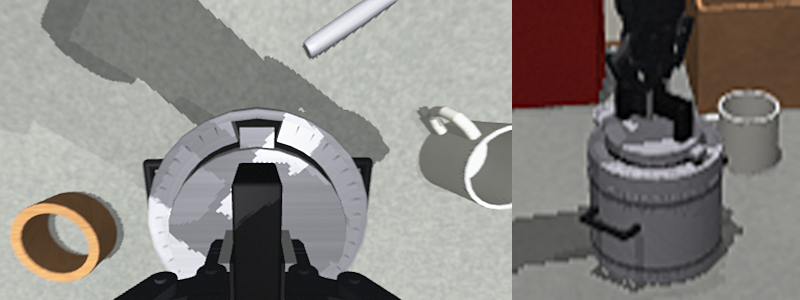

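The tab at columns 240-275 sits inside the notch at columns 235-282, centred within about 1 px. I'll press down gently.

Emit:
drive_tool:
  offset:
    - [-0.01,0.01,0.05]
    - [0,0,0.05]
    - [0,0,0.05]
    - [0,0,0.05]
    - [0,0,0.05]
    - [0,0,0.05]
    - [0,0,0.05]
    - [0,0,0.05]
    - [0,0,0.05]
    - [0,0,0]
  turn:
    - [0,0,0]
    - [0,0,0]
    - [0,0,0]
    - [0,0,0]
    - [0,0,0]
    - [0,0,0]
    - [0,0,0]
    - [0,0,0]
    - [0,0,0]
    - [0,0,0]
  hand: [0,0,0,0,0,0,0,0,0,0]

```text
time_s: 10.4
position: [0.4955, 0.2265, 0.1723]
tool_rot: [[-0.727, 0.687, 0.0], [0.687, 0.727, 0.0], [-0.0, 0.0, -1.0]]
ft_force: [-1.4, -0.2, 1.6]
grip_width: 0.0208
gripper_force: 89.3
```

Emit:
drive_tool:
  offset:
    - [0,0,0.05]
    - [0,0,0.05]
    - [0,0,0.05]
    - [0,0,0.05]
    - [0,0,0.05]
    - [0,0,0.05]
    - [0,0,0.05]
    - [0,0,0.03]
    - [0,0,0]
    - [0,0,0]
  turn:
    - [0,0,0]
    - [0,0,0]
    - [0,0,0]
    - [0,0,0]
    - [0,0,0]
    - [0,0,0]
    - [0,0,0]
    - [0,0,0]
    - [0,0,0]
    - [0,0,0]
  hand: [0,0,0,0,0,0,0,0,0,0]

```text
time_s: 11.65
position: [0.4955, 0.2265, 0.1577]
tool_rot: [[-0.727, 0.687, 0.001], [0.687, 0.727, 0.0], [-0.001, 0.001, -1.0]]
ft_force: [-3.1, -1.5, 9.8]
grip_width: 0.0203
gripper_force: 90.6
```

Emit:
drive_tool:
  offset:
    - [0,0.01,0]
    - [0,0.01,0]
    - [0,0.01,0]
    - [0,0.01,0]
    - [0,0.01,0]
    - [0,0.01,0]
    - [0,0.01,0]
    - [0,0.01,0]
    - [0,0.01,0]
    - [0,0.01,0]
  turn:
    - [0,0,0.4]
    - [0,0,0.7]
    - [0,0,0.8]
    - [0,0,0.8]
    - [0,0,0.8]
    - [0,0,0.8]
    - [0,0,0.8]
    - [0,0,0.8]
    - [0,0,0.8]
    - [0,0,0.8]
  hand: [0,0,0,0,0,0,0,0,0,0]

```text
time_s: 12.9
position: [0.4981, 0.2276, 0.1574]
tool_rot: [[-0.026, 1.0, -0.002], [1.0, 0.026, -0.002], [-0.002, -0.002, -1.0]]
ft_force: [-7.4, -5.3, 10.8]
grip_width: 0.0205
gripper_force: 90.7
```

Emit:
drive_tool:
  offset:
    - [-0.01,0,0]
    - [0,0,0]
    - [0,0.01,0]
    - [0,0.01,0]
    - [0,0.01,0]
    - [0,0.01,0]
    - [0,0.01,0]
    - [0,0.01,0]
    - [0,0,0]
    - [0,0,0]
  turn:
    - [0,0,0.8]
    - [0,0,0.8]
    - [0,0,0.8]
    - [0,0,0.8]
    - [0,0,0.8]
    - [0,0,0.8]
    - [0,0,0.8]
    - [0,0,0.5]
    - [0,0,0]
    - [0,0,0]
  hand: [0,0,0,0,0,0,0,0,0,0]

```text
time_s: 14.15
position: [0.5001, 0.2268, 0.1573]
tool_rot: [[0.573, 0.82, -0.002], [0.82, -0.573, -0.001], [-0.002, -0.001, -1.0]]
ft_force: [-7.6, -3.3, 9.5]
grip_width: 0.0204
gripper_force: 90.7
```

Emit:
drive_tool:
  offset:
    - [0,0,-0.05]
    - [0,0,-0.05]
    - [0,0,-0.05]
    - [0,0,-0.05]
    - [0,0,-0.03]
    - [0,0,0]
    - [0,0,0]
    - [0,0,0]
    - [0,0,0]
    - [0,0,0]
  turn:
    - [0,0,0]
    - [0,0,0]
    - [0,0,0]
    - [0,0,0]
    - [0,0,0]
    - [0,0,0]
    - [0,0,0]
    - [0,0,0]
    - [0,0,0]
    - [0,0,0]
  hand: [0,0,0,0,0,0,0,0,0,0]

```text
time_s: 15.4
position: [0.5011, 0.2271, 0.1661]
tool_rot: [[0.573, 0.82, -0.0], [0.82, -0.573, -0.0], [-0.0, -0.0, -1.0]]
ft_force: [-3.9, -2.1, 5.2]
grip_width: 0.0208
gripper_force: 89.9
```

```bash
python3 -c "
from rig import *
o=observe();print(o['wrist_torque'],o['ft_force'],o['position'])"
```

```text
[-0.28313584  0.90862796  0.02226499] [-3.892501   -2.13010531  5.19168012] [0.50105427 0.22710176 0.16608086]
```

Emit:
drive_tool:
  offset:
    - [0,0,0]
    - [0,0,0]
    - [0,0,0]
    - [0,0,0]
    - [0,0,0]
    - [0,0,-0.3]
    - [0,0,-0.6]
    - [0,0,-0.8]
    - [0,0,-0.8]
    - [0,0,-0.8]
  turn:
    - [0,0,0]
    - [0,0,0]
    - [0,0,0]
    - [0,0,0]
    - [0,0,0]
    - [0,0,0]
    - [0,0,0]
    - [0,0,0]
    - [0,0,0]
    - [0,0,0]
  hand: [0.5,1,1,1,1,1,1,1,1,1]

```text
time_s: 16.65
position: [0.501, 0.2271, 0.3002]
tool_rot: [[0.573, 0.819, 0.001], [0.819, -0.573, 0.0], [0.001, 0.001, -1.0]]
ft_force: [0.1, -0.1, -0.0]
grip_width: 0.0853
gripper_force: 0.0
```

```bash
python3 - <<'E'
from m import *
im=get_image("wrist"); s=get_image("side")
f=lambda a:cv2.resize(a,(288,300),interpolation=cv2.INTER_CUBIC)
cv2.imwrite("pics/c4.png",np.hstack([cv2.resize(im,(512,300)),f(s[100:200,210:306])]))
E
```

```text
(no output)
```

View pics/c4.png

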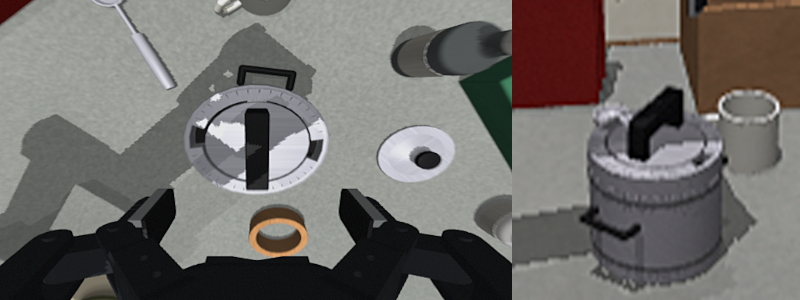

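The lid sits flush and level in the mouth. The handle runs from (257,110) to (257,188), across the line of the now-empty notches at (198,137) and (316,150), and the gripper is clear. I'm handing the job in.

```bash
python3 -c "
from rig import *
print(env.close_job())"
```

```text
the job is handed in; nothing more can be done
None
```

The drum is closed with its own lid: tabs set in the notches, pressed down, turned about 81° clockwise, sprung up level and released. I handed the job in at about 17 s without touching the other things; the hand-in gave no verdict.

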